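# Shut the board into the assembly frame and turn it over for soldering

## Task

The circuit board lying in the swivel assembly frame is ready to be soldered from underneath. Shut the foam-lined lid fully down on it while the frame is still level, then take the bow handle on the front of the frame and turn the whole frame over, front edge up and across to the back, until it reaches its end stop with the lid underneath and the board, still inside, bottom side up. Let go of it there, and leave the solder spool, the bottle and the cutters where they are.

Things in the scene. Friction and masses are not known exactly. Their poses are not given: they have to be found in the camera images.
- stand: Blue steel swivel stand fixed to the bench: base plate 130 mm (its x) by 236 mm (its y), with two upright cheek plates at its left and right ends (y = +-102 to 110 mm, 118 mm high, black thumbscrews outside to y = +-125 mm). Origin on the bench under the middle of the base; its x axis points from the front (handle side, nearest the robot) to the back (lid hinge side), y to the left, z up. The swivel axis runs along its y axis, 100 mm above the origin.
- frame (a joint): Turn of the whole aluminium frame about the swivel axis, rad: 0 = level, handle to the front, lid on top (end stop, cannot turn below 0); grows as the handle goes up and over to the back; pi = turned right over (end stop). It stays where it is left: friction 0.2 N m, so some 2 to 4 N at the handle. The frame is 114 x 178 mm outside and 14 mm thick (6 mm above the axis, 8 mm below), with a pocket 94 x 154 mm for the board, a ledge under its rim and an open window below.
- lid (a joint): Opening of the lid against the frame, rad: 0 = shut, about 1.6 = standing upright, 1.9 = fully open. A dark plate 116 x 178 x 5 mm with a pink foam pad inside, hinged along the back edge of the frame. Stiff hinge (0.25 N m): the lid stays at any angle where it is left, shut too when the frame is upside down; some 2 to 4 N at its free edge moves it. It can be pushed down from behind its back face or pinched by its free edge (5 mm thick, the foam begins 16 mm in from it).
- lid_hinge (a point): Middle of the lid's hinge pin, on the frame: when the frame is level 61 mm behind the swivel axis and 8.5 mm above it. The lid plate reaches 2 mm below to 3 mm above the plane through this pin (lid shut), so the outer face is 3 mm above the pin.
- lid_edge (a point): Middle of the lid's free edge, 120 mm from the hinge pin; with the lid shut it lies over the front rail of the frame.
- handle_bar (a point): Middle of the straight bar of the black bow handle on the front of the frame: round bar 10 mm thick, parallel to the swivel axis, about 60 mm straight, 97 mm from the swivel axis and level with it; 35 mm clear gap between bar and frame, 33 mm to the shut lid. It turns with the frame; the point's z axis is the frame's.
- frame_middle (a point): Middle of the board pocket, on the frame, 3 mm under the swivel axis when the frame is level; where the board's middle lies when loaded.
- board_middle (a point): Middle of the loose circuit board, 90 x 150 mm, board sheet 2 mm thick with parts up to 5 mm tall on its upper side, 75 g; it lies in the pocket with about 2 mm play all round and 2 mm under the shut foam. z axis: out of the component side.
- solder_spool_mid (a point): Bystander: spool of solder wire standing on the bench, 49 mm across, 43 mm high; the point is its centre.
- flux_bottle_mid (a point): Bystander: small white dropper bottle with a dark cap, 30 mm across, 74 mm high, standing; the point is its centre.
- side_cutters_mid (a point): Bystander: flush cutters with red handles lying flat, 41 x 104 x 12 mm; the point is their centre.

How it is judged (in metres and radians):
On the way, in this order (a step that is already met when the one before it is completed fails the run):
1. the lid is shut on the board while the frame is still level (value of joint lid below 0.08 rad and value of joint frame below 0.25 rad and distance between board_middle and frame_middle below 0.015 m), for 0.2 s.
2. the shut frame is turned over with the board inside (value of joint frame above 3.02 rad and value of joint lid below 0.1 rad and distance between board_middle and frame_middle below 0.015 m), for 0.2 s.
At the end, for the whole second after the job is handed in: The frame is turned over to within 0.12 rad of its end stop (pi), the lid is shut to within 0.1 rad, the board lies bottom side up (within 0.24 rad) with its middle within 15 mm of the pocket's middle, and is at rest (all of step 2 and angle between board_middle's own z axis and vertical above 2.9 rad and linear speed of board below 0.03 m/s); the robot touches nothing.
It fails at once if the frame is turned more than 0.5 rad while the lid is more than 0.25 rad open (value of joint frame above 0.5 rad and value of joint lid above 0.25 rad).
It fails at once if the solder spool, the bottle or the cutters are shifted more than 30 mm (distance of any of solder_spool_mid, flux_bottle_mid, side_cutters_mid from where it was at the start of the episode above 0.03 m).
It also fails if it takes over 56 s, if anything falls off the work surface, if the arm or the gripper's body presses on something with over 40 N, if the wrist force passes 120 N, or if a joint passes its speed limit or range.

## Robot

A 6-joint arm with a two-finger parallel gripper is mounted at the origin on a cart in front of the work surface, level with it; the furniture and walls round the work are solid. World frame = base frame: x ahead of the robot, y to its left, z up, the work surface at z = 0. Lengths are in m, angles in degrees, forces in N, time in s.
With the tool pointing down it reaches from about 0.25 to 0.725 m from the base axis. Payload 9.7 kg.
Tool frame: the origin (TCP) lies between the finger pads; the fingertips stand 17 mm ahead of it and the grasp point (between the pads) lies 2 mm behind it; z points along the fingers, y is the direction in which the jaws open and shut (so a half turn about z gives the same grasp; the last joint's range is limited). The gripper opens to 85 mm and grips with 20 to 120 N. Pads are 22 mm wide; open, the fingers measure 114 mm over their backs; the gripper's body (76 mm by 85 mm) begins 54 mm behind the grasp point. The pads swing forward as they close: fully open they stand 13 mm farther back than shut.
Start: joints at [-73.453, 4.979, 10.078, 95.1, 0, 90], TCP at [0.157, -0.527, 0.248] pointing down, gripper open.
Joint ranges: [-179.16, 179.16], [-48.56, 103.87], [-65.8, 70.77], [-126.05, 130.52], [-82.76, 87.17], [-180, 180]. Speed limits (degrees/s): [127.2, 127.2, 147.25, 180, 180, 180].

## Interface

Orientations are given as [roll, pitch, yaw] about the fixed x, y, z axes, in that order (R = Rz(yaw) Ry(pitch) Rx(roll)).
In Python, from workcell import monitor, cams, order gives the robot as it stands. The module is installed in compiled form; this text tells all that it offers.
- The arm moves only by the shell command python3 -m handwheel 'ROWS' [OPENING] [FORCE]. ROWS is JSON, a list of rows, each a list of 6 numbers: the shift along the tool's x, y, z in m, then the turn, a rotation vector about the tool's x, y, z in degrees. In form: [[tx, ty, tz, wx, wy, wz], ...]. A call has exactly 8 rows; each row shifts and turns the commanded pose from where the row before left it, along the tool's axes as they then stand; what a row does not reach is not made up. A row lasts 1/12 s, in which the tool goes at most 41.7 mm and 7.16 degrees, less where a joint would pass 70% of its speed; a pose out of reach is approached as far as the arm can. A call is refused whole if a number of a shift passes 0.0417 or a number of a turn 7.16, either way. A call with a gripper value outside its range is refused whole. OPENING is the opening, from -1 (shut) to 1 (fully open), set as the call begins (- or left out, the last holds). The fingers move at their own pace and stop on an object; FORCE is the grip in N (left out, the last holds). Time passes only in rows, so rows that do not move let the fingers close, or fill a call up. It gives the time, the measured TCP pose, the force and the opening at its end, in the units of the state.
- monitor.get_obs(): the state, without advancing time (a new reading comes with each control period).
- cams.camera(name): name is "scene" or "top" or "wrist"; returns a dict with "img" (420x560x3 uint8, red, green, blue), "depth" (420x560 float32, m along the optical axis (not along the pixel's ray), 0 where there is no reading), "fx", "fy", "cx", "cy" (pixels), "rvec" (rotation vector, rad) and "tvec" (3), from world to camera coordinates, as OpenCV has them; the wrist camera has in their place "tool_from_camera" (4x4, takes a point from camera to tool coordinates, whose origin is the TCP and whose axes are the flange's). Camera axes: x right, y down, z forward; pixel columns grow to the right and rows downward; lengths in m; the calibration is good to about 2 mm. The wrist camera is an equidistant fisheye: a pixel r from the principal point sees the ray r / f radians off the axis. A picture is of the moment at which its call begins: read the wrist's pose just before it.
- order.job_done(): hands the job in, once; it reports no verdict.
The state is a dict: "time": time; "q": joint angles; "qd": joint speeds; "joint_efforts": joint torques, N m; "ee_pos": TCP position; "tcp_rot": TCP orientation; "wrist_force": force on the tool from outside, world axes, zero at the start; "torque": the same for the moment, N m; "opening": finger opening in m.
Only numpy, scipy, OpenCV 4.12 (cv2) and the standard library are available. Lean on these libraries where they do the work, as an engineer would, in place of code of your own. Each camera call takes 0.05 s, during which the arm holds its last target. There are 200 camera calls.

## Working session

There is one attempt and no reset: what is moved stays moved. The work goes in short steps, Python scripts to look and compute and a shell command to move; the robot and the scene stay as the last step left them, time stands still between calls to the robot, and variables do not carry over. Pictures are saved under pics/ and viewed, about 8 in all and at most 12, crops included, and the job is handed in when it is done.

```bash
mkdir -p pics; python3 - <<'E'
from workcell import monitor,cams
import cv2,numpy as np
o=monitor.get_obs();print({k:np.round(v,3).tolist() for k,v in o.items()})
for n in("scene","top"):
    c=cams.camera(n);np.savez(n+".npz",**c);cv2.imwrite(f"pics/{n}0.png",c["img"][:,:,::-1])
    R,_=cv2.Rodrigues(c["rvec"]);print(n,c["fx"],(-R.T@c["tvec"].ravel()).round(3),R[2].round(2))
E
```

```text
{'time': 0.0, 'q': [-73.454, 5.012, 10.033, 95.099, -0.001, 90.001], 'qd': [0.015, 0.031, 0.07, -0.045, -0.002, 0.103], 'joint_efforts': [0.0, -52.038, 46.481, 0.016, 0.0, 0.0], 'ee_pos': [0.157, -0.527, 0.248], 'tcp_rot': [-179.923, 0.001, 16.545], 'wrist_force': [-0.487, 0.016, 0.198], 'torque': [0.043, 0.017, 0.008], 'opening': 0.085}
scene 391.8108981364074 [-0.048  0.422  0.765] [ 0.61 -0.34 -0.72]
top 438.01581518608697 [0.457 0.11  1.139] [ 0.08 -0.   -1.  ]
```

View pics/scene0.png

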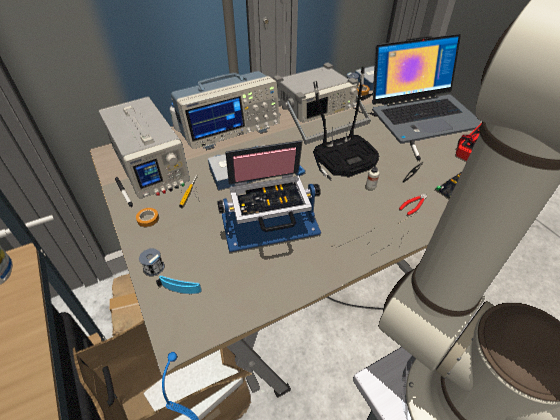

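View pics/top0.png

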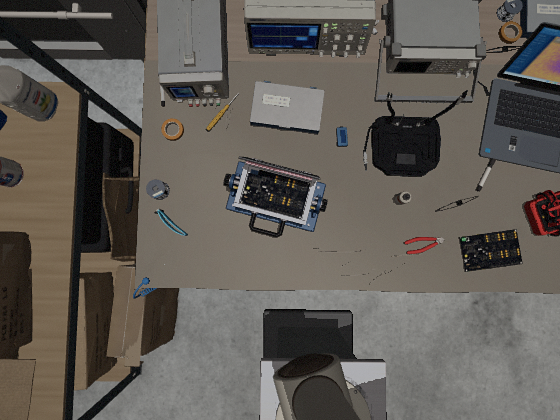

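The scene shows the stand with its lid roughly upright at the back; in the top view the frame is centred near (273,193), the handle bar is near (265,230) and thumbscrews are at (229,182) and (320,206). The spool is at (157,188), the bottle at (403,198) and the cutters at (424,245).

```bash
cat > h.py <<'E'
import numpy as np,cv2
def cloud(c):
    R,_=cv2.Rodrigues(c["rvec"]);d=c["depth"];v,u=np.mgrid[:d.shape[0],:d.shape[1]]
    P=np.stack([(u-c["cx"])/c["fx"]*d,(v-c["cy"])/c["fy"]*d,d],-1)
    return (P-c["tvec"].ravel())@R
E
python3 - <<'E'
from h import *
c=np.load("top.npz");P=cloud(c);im=c["img"].astype(int)
sub=np.zeros(P.shape[:2],bool);sub[150:245,215:335]=1
z=P[...,2]
for lo,hi in((0.0,.03),(.085,.1),(.1,.115),(.115,.15),(.15,.18),(.18,.21),(.21,.26)):
    m=sub&(z>lo)&(z<hi);p=P[m];
    if len(p)>3: print(lo,hi,len(p),p.mean(0).round(3),p.min(0).round(3),p.max(0).round(3))
for name,m in (("frame",sub&(z>.09)&(z<.118)&(im.min(-1)>110)),("lid",sub&(z>.125)),("handle",sub&(z>.085)&(z<.118)&(np.arange(420)[:,None]>222))):
    p=P[m];r=cv2.minAreaRect((p[:,:2]*1000).astype(np.float32));print(name,len(p),p.mean(0).round(4),r)
for v,u in((182,229),(206,320),(188,157),(198,403),(245,424),(230,265),(232,262),(234,266)): print(v,u,P[v,u].round(4))
c=np.load("scene.npz");P=cloud(c);im=c["img"].astype(int)
sub=np.zeros(P.shape[:2],bool);sub[130:260,205:330]=1
z=P[...,2];x=P[...,0]
m=sub&(z>.125)&(z<.27)&(x<.75);
p=P[m];print("lid scene",len(p),p.mean(0),p.min(0),p.max(0))
q=p-p.mean(0);w=np.linalg.svd(q,full_matrices=False);print(w[1],w[2].round(3))
np.savez("lidp.npz",p=p)
m=sub&(z>.085)&(z<.118)&(im.min(-1)>110);p=P[m];print("frame scene",p.mean(0),cv2.minAreaRect((p[:,:2]*1000).astype(np.float32)))
E
```

```text
0.0 0.03 4278 [0.556 0.129 0.004] [ 0.442 -0.026  0.   ] [0.693 0.289 0.028]
0.085 0.1 1836 [0.567 0.128 0.098] [0.477 0.027 0.086] [0.632 0.252 0.1  ]
0.1 0.115 2054 [0.552 0.131 0.105] [0.464 0.004 0.1  ] [0.641 0.251 0.115]
0.115 0.15 104 [0.582 0.123 0.12 ] [0.528 0.007 0.115] [0.648 0.248 0.15 ]
0.15 0.18 25 [0.621 0.114 0.166] [0.599 0.03  0.15 ] [0.642 0.194 0.18 ]
0.18 0.21 124 [0.608 0.118 0.204] [0.586 0.035 0.181] [0.634 0.194 0.21 ]
0.21 0.26 312 [0.606 0.118 0.222] [0.583 0.033 0.21 ] [0.629 0.202 0.232]
frame 774 [0.5455 0.1326 0.1053] ((558.1056518554688, 129.05967712402344), (224.10757446289062, 105.9068603515625), 80.69686889648438)
lid 516 [0.5972 0.1169 0.2773] ((570.72021484375, 139.30233764648438), (167.6060028076172, 165.09121704101562), 58.777835845947266)
handle 206 [0.4787 0.1392 0.1046] ((479.4377136230469, 121.56706237792969), (30.71466064453125, 132.30844116210938), 0.7380991578102112)
182 229 [0.5889 0.2355 0.1178]
206 320 [0.5358 0.0209 0.1125]
188 157 [0.5854 0.4371 0.0022]
198 403 [ 0.5621 -0.1877  0.0649]
245 424 [ 0.4468 -0.2602 -0.0033]
230 265 [0.4778 0.1496 0.1042]
232 262 [0.473  0.1564 0.1072]
234 266 [0.4685 0.1471 0.1015]
lid scene 2310 [0.60659985 0.11947697 0.18297706] [0.58094303 0.02675845 0.12520718] [0.64177876 0.20388682 0.22986552]
[2.44079805 1.46695092 0.1370487 ] [[-0.246 -0.969  0.005]
 [ 0.129 -0.038 -0.991]
 [ 0.96  -0.244  0.135]]
frame scene [0.5598581  0.13653514 0.10506527] ((564.72314453125, 128.48825073242188), (222.19970703125, 119.48690795898438), 75.20750427246094)
```

```bash
python3 - <<'E'
from h import *
a=np.radians(-14.1);u=np.array([np.cos(a),np.sin(a)]);v=np.array([-u[1],u[0]])
for n,box in(("top",(150,245,215,335)),("scene",(130,262,205,330))):
    c=np.load(n+".npz");P=cloud(c);im=c["img"].astype(int);z=P[...,2]
    sub=np.zeros(z.shape,bool);sub[box[0]:box[1],box[2]:box[3]]=1
    s=P[...,:2]@u;t=P[...,:2]@v
    def show(k,m): print(n,k,m.sum(),"s",np.percentile(s[m],[1,5,50,95,99]).round(4),"t",np.percentile(t[m],[1,5,50,95,99]).round(4),"z",np.percentile(z[m],[5,50,95]).round(4))
    show("lid",sub&(z>.14)&(z<.27)&(P[...,0]<.7))
    show("lidtop",sub&(z>.215)&(z<.25)&(P[...,0]<.7))
    fr=sub&(z>.09)&(z<.12)
    show("mid",fr)
    show("white",fr&(im.min(-1)>130))
    show("handle",fr&(s<.44)&(im.max(-1)<90))
    blue=sub&(z>-.005)&(z<.02)&(im[...,2]>im[...,0]+30); show("baseblue",blue)
# behind lid obstacles
c=np.load("top.npz");P=cloud(c);s=P[...,:2]@u;t=P[...,:2]@v
for lo in np.arange(.56,.84,.03):
    m=(s>lo)&(s<lo+.03)&(abs(t-.262)<.06); print(round(lo,2),P[m][:,2].max().round(3) if m.any() else None)
m=(P[...,0]>.1)&(P[...,0]<.7)&(abs(P[...,1])<.45)&(P[...,2]<.6);print(P[m][:,2].max(),P[m][P[m][:,2].argmax()])
E
```

```text
top lid 464 s [0.5543 0.5548 0.559  0.5721 0.5764] t [0.177  0.1886 0.262  0.3344 0.3447] z [0.1756 0.2124 0.229 ]
top lidtop 210 s [0.557  0.5574 0.5597 0.5625 0.5639] t [0.1757 0.1835 0.26   0.3402 0.347 ] z [0.2231 0.2267 0.2297]
top mid 3964 s [0.4212 0.447  0.5136 0.5649 0.5689] t [0.1452 0.1747 0.2615 0.3501 0.3792] z [0.0957 0.1004 0.1101]
top white 701 s [0.4636 0.4646 0.4852 0.5488 0.5575] t [0.1639 0.1748 0.2599 0.3495 0.3598] z [0.0971 0.1062 0.1095]
top handle 174 s [0.418  0.4187 0.4247 0.4373 0.4392] t [0.2224 0.2247 0.2621 0.2991 0.3013] z [0.1013 0.1046 0.1077]
top baseblue 543 s [0.4562 0.4569 0.4802 0.579  0.5827] t [0.146  0.1477 0.1903 0.3763 0.3781] z [0.0098 0.0132 0.0169]
scene lid 2056 s [0.5509 0.5521 0.5575 0.5657 0.5697] t [0.1744 0.1823 0.2651 0.3411 0.3483] z [0.1456 0.1914 0.227 ]
scene lidtop 395 s [0.5528 0.5538 0.5561 0.5584 0.5594] t [0.1744 0.1816 0.2644 0.3416 0.348 ] z [0.2159 0.2238 0.2289]
scene mid 3427 s [0.4164 0.4328 0.5105 0.573  0.5765] t [0.144  0.169  0.2626 0.3519 0.3795] z [0.097  0.1015 0.1137]
scene white 599 s [0.4595 0.4613 0.4809 0.5507 0.5659] t [0.164  0.1737 0.2732 0.3495 0.362 ] z [0.0984 0.1069 0.1089]
scene handle 192 s [0.4144 0.4151 0.4196 0.4366 0.4392] t [0.2221 0.2241 0.2628 0.2992 0.3012] z [0.1001 0.1047 0.1072]
scene baseblue 2098 s [0.4522 0.4541 0.4862 0.5585 0.696 ] t [0.1272 0.1575 0.2765 0.3721 0.3776] z [0.0112 0.014  0.0163]
0.56 0.231
0.59 0.008
0.62 0.007
0.65 0.007
0.68 0.042
0.71 0.043
0.74 0.045
0.77 0.043
0.8 0.041
0.83 0.006
0.4574581782544806 [0.18897026 0.01124226 0.45745818]
```

```bash
python3 -m handwheel '[[0,0,-0.02,0,0,-7],[0,0,-0.02,0,0,-7],[0,0,-0.02,0,0,-7],[0,0,-0.02,0,0,-7],[0,0,-0.02,0,0,-7],[0,0,-0.02,0,0,-7],[0,0,-0.02,0,0,-7],[0,0,-0.02,0,0,-7]]' -1 30
```

```text
time: 0.77
ee_pos: [0.1566, -0.5271, 0.4089]
tcp_rot: [-180.0, -0.0, 72.9]
wrist_force: [0.5, -0.4, -0.4]
opening: 0.0002
```

```bash
R='' ; python3 -m handwheel '[[0,0,0,0,0,-3],[0.031,0.0145,0,0,0,0],[0.031,0.0145,0,0,0,0],[0.031,0.0145,0,0,0,0],[0.031,0.0145,0,0,0,0],[0.031,0.0145,0,0,0,0],[0.031,0.0145,0,0,0,0],[0.031,0.0145,0,0,0,0]]'
python3 -m handwheel '[[0.031,0.0145,0,0,0,0],[0.031,0.0145,0,0,0,0],[0.031,0.0145,0,0,0,0],[0.031,0.0145,0,0,0,0],[0.031,0.0145,0,0,0,0],[0.031,0.0145,0,0,0,0],[0.031,0.0145,0,0,0,0],[0.031,0.0145,0,0,0,0]]'
python3 -m handwheel '[[0.031,0.0145,0,0,0,0],[0.031,0.0145,0,0,0,0],[0.031,0.0145,0,0,0,0],[0.031,0.0145,0,0,0,0],[0.031,0.0145,0,0,0,0],[0.031,0.0145,0,0,0,0],[0.031,0.0145,0,0,0,0],[0.031,0.0145,0,0,0,0]]'
```

```text
time: 1.43
ee_pos: [0.3097, -0.341, 0.4081]
tcp_rot: [-180.0, -0.0, 75.5]
wrist_force: [0.4, -0.2, 0.0]
opening: 0.0004
time: 2.1
ee_pos: [0.4841, -0.1296, 0.4081]
tcp_rot: [-180.0, 0.0, 75.6]
wrist_force: [-0.1, -1.4, -0.1]
opening: -0.0003
time: 2.77
ee_pos: [0.6545, 0.0789, 0.406]
tcp_rot: [179.9, -0.0, 75.6]
wrist_force: [1.0, -0.4, 1.0]
opening: -0.0001
```

```bash
python3 -m handwheel '[[0.01,0.005,0.01,0,0,0],[0.01,0,0.025,0,0,0],[0,0,0.03,0,0,0],[0,0,0.03,0,0,0],[0,0,0.03,0,0,0],[0,0,0.03,0,0,0],[0,0,0.025,0,0,0],[0,0,0.01,0,0,0]]'
python3 - <<'E'
from workcell import cams
import cv2
cv2.imwrite("pics/s1.png",cams.camera("scene")["img"][110:270,180:360,::-1].repeat(4,0).repeat(4,1)[:600])
E
```

```text
time: 3.43
ee_pos: [0.6624, 0.0937, 0.2173]
tcp_rot: [-179.9, 0.1, 75.5]
wrist_force: [-0.5, 0.0, 0.1]
opening: 0.0002
```

View pics/s1.png

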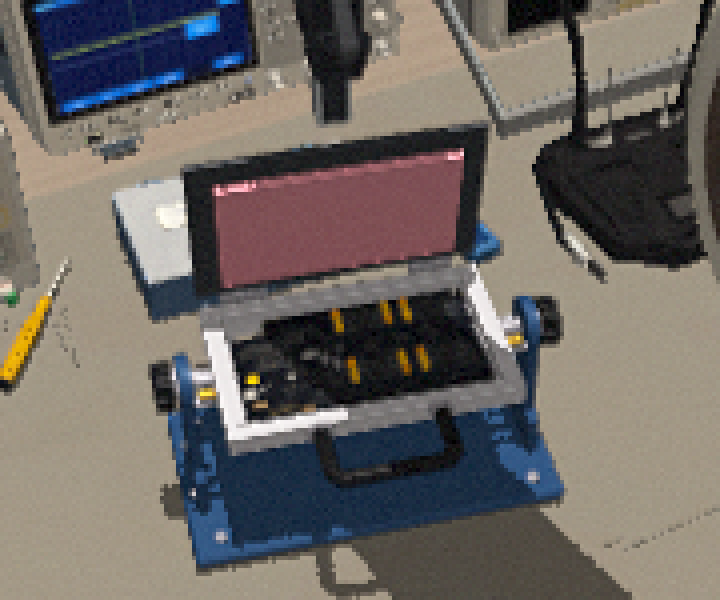

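```bash
python3 -m handwheel '[[0.008,-0.008,0,0,0,0],[0,-0.008,0,0,0,0],[0,-0.008,0,0,0,0],[0,-0.007,0,0,0,0],[0,-0.007,0,0,0,0],[0,-0.007,0,0,0,0],[0,-0.006,0,0,0,0],[0,-0.005,0,0,0,0]]'
python3 -m handwheel '[[0,-0.004,0.0015,0,0,0],[0,-0.004,0.0015,0,0,0],[0,-0.004,0.002,0,0,0],[0,-0.004,0.002,0,0,0],[0,-0.0035,0.002,0,0,0],[0,-0.0035,0.002,0,0,0],[0,-0.003,0.002,0,0,0],[0,-0.003,0.003,0,0,0]]'
```

```text
time: 4.15
ee_pos: [0.6116, 0.1163, 0.2221]
tcp_rot: [179.8, -0.1, 75.5]
wrist_force: [1.5, -1.9, -1.5]
opening: -0.0
time: 4.82
ee_pos: [0.5836, 0.1235, 0.2057]
tcp_rot: [179.9, -0.0, 75.5]
wrist_force: [1.5, -1.0, 1.7]
opening: 0.0001
```

```bash
python3 -m handwheel '[[0,-0.003,0.004,0,0,0],[0,-0.003,0.004,0,0,0],[0,-0.003,0.004,0,0,0],[0,-0.003,0.004,0,0,0],[0,-0.003,0.004,0,0,0],[0,-0.003,0.004,0,0,0],[0,-0.003,0.004,0,0,0],[0,-0.003,0.004,0,0,0]]'
python3 -m handwheel '[[0,-0.001,0.004,0,0,0],[0,-0.001,0.004,0,0,0],[0,-0.001,0.004,0,0,0],[0,-0.001,0.004,0,0,0],[0,-0.001,0.004,0,0,0],[0,-0.001,0.004,0,0,0],[0,-0.001,0.003,0,0,0],[0,-0.001,0.002,0,0,0]]'
```

```text
time: 5.48
ee_pos: [0.5604, 0.1294, 0.1733]
tcp_rot: [179.9, -0.0, 75.5]
wrist_force: [0.8, -0.3, 0.8]
opening: 0.0
time: 6.15
ee_pos: [0.5532, 0.1314, 0.1442]
tcp_rot: [179.9, -0.0, 75.5]
wrist_force: [1.9, -0.8, 2.1]
opening: 0.0001
```

```bash
python3 -m handwheel '[[0,0,0.003,0,0,0],[0,0,0.003,0,0,0],[0,0,0.0025,0,0,0],[0,0,0.002,0,0,0],[0,0,0.002,0,0,0],[0,0,0.0015,0,0,0],[0,0,0.001,0,0,0],[0,0,0,0,0,0]]'
```

```text
time: 6.82
ee_pos: [0.5531, 0.1314, 0.1294]
tcp_rot: [179.9, -0.0, 75.5]
wrist_force: [0.2, -0.4, 0.5]
opening: 0.0001
```

```bash
python3 -m handwheel '[[0,0,0.001,0,0,0],[0,0,0.001,0,0,0],[0,0,0.001,0,0,0],[0,0,0.001,0,0,0],[0,0,0,0,0,0],[0,0,0,0,0,0],[0,0,0,0,0,0],[0,0,0,0,0,0]]'
```

```text
time: 7.48
ee_pos: [0.5532, 0.1314, 0.1282]
tcp_rot: [179.8, -0.1, 75.5]
wrist_force: [-7.8, -2.2, 19.6]
opening: 0.0
```

```bash
python3 -m handwheel '[[0,0,-0.01,0,0,0],[0,0,-0.02,0,0,0],[0,-0.015,-0.02,0,0,0],[0,-0.015,-0.02,0,0,0],[0,-0.015,-0.01,0,0,0],[0,-0.015,0,0,0,0],[0,-0.015,0,0,0,0],[0,-0.008,0,0,0,0]]' -0.3 25
python3 - <<'E'
from workcell import cams
from h import *
c=cams.camera("top");P=cloud(c);im=c["img"].astype(int)
a=np.radians(-14.1);u=np.array([np.cos(a),np.sin(a)]);v=np.array([-u[1],u[0]])
s=P[...,:2]@u;t=P[...,:2]@v;z=P[...,2]
m=(z>.09)&(z<.135)&(abs(t-.262)<.08)&(s>.47)&(s<.57)
A=np.c_[s[m]-.579,t[m]-.262,np.ones(m.sum())];k=np.linalg.lstsq(A,z[m],rcond=None)[0];print("lid plane",m.sum(),k.round(4))
c=cams.camera("scene");P=cloud(c);s=P[...,:2]@u;t=P[...,:2]@v;z=P[...,2]
m=(z>.1)&(z<.135)&(abs(t-.262)<.08)&(s>.47)&(s<.57)
A=np.c_[s[m]-.579,t[m]-.262,np.ones(m.sum())];k=np.linalg.lstsq(A,z[m],rcond=None)[0];print("lid plane",m.sum(),k.round(4))
cv2.imwrite("pics/s2.png",c["img"][110:270,180:360,::-1].repeat(4,0).repeat(4,1)[:600])
E
```

```text
time: 8.15
ee_pos: [0.4717, 0.1524, 0.206]
tcp_rot: [179.9, -0.1, 75.6]
wrist_force: [-0.6, 0.8, -0.7]
opening: 0.0297
lid plane 1219 [0.003  0.0008 0.1124]
lid plane 1417 [0.0026 0.0023 0.1132]
```

View pics/s2.png

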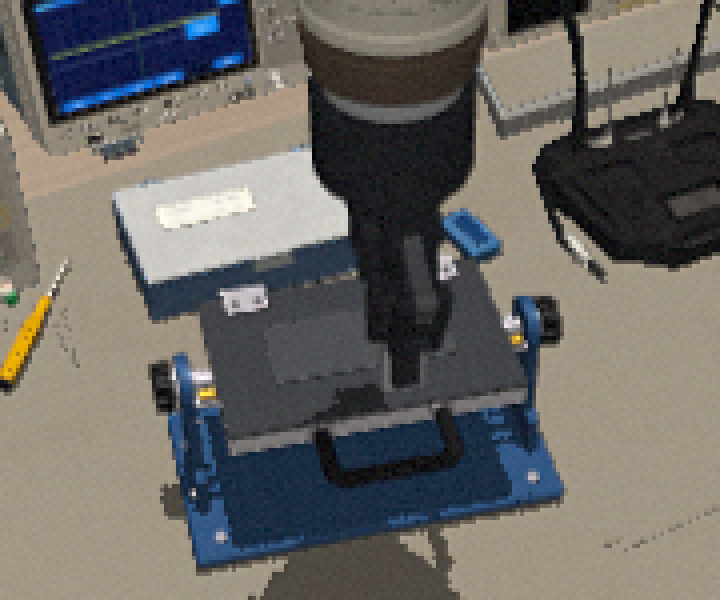

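The lid is shut flat (plane slope below 0.003). The bar is visible at (325–455, ~473) in this crop and the tool is straight above it, so I lower and grip.

```bash
python3 -m handwheel '[[0,0,0.015,0,0,0],[0,0,0.015,0,0,0],[0,0,0.015,0,0,0],[0,0,0.015,0,0,0],[0,0,0.015,0,0,0],[0,0,0.015,0,0,0],[0,0,0.012,0,0,0],[0,0,0.005,0,0,0]]'
python3 -m handwheel '[[0,0,0,0,0,0],[0,0,0,0,0,0],[0,0,0,0,0,0],[0,0,0,0,0,0],[0,0,0,0,0,0],[0,0,0,0,0,0],[0,0,0,0,0,0],[0,0,0,0,0,0]]' -1 25
```

```text
time: 8.92
ee_pos: [0.4725, 0.1517, 0.0965]
tcp_rot: [-180.0, 0.0, 75.5]
wrist_force: [-0.7, 0.6, 0.3]
opening: 0.0303
time: 9.58
ee_pos: [0.4736, 0.1519, 0.0993]
tcp_rot: [179.8, -0.0, 75.5]
wrist_force: [3.9, -3.6, -3.0]
opening: 0.0089
```

```bash
python3 -m handwheel '[[0,0.0003,-0.006,0,0,0],[0,0.0005,-0.0065,0,0,0],[0,0.001,-0.0063,0,0,0],[0,0.0015,-0.0063,0,0,0],[0,0.0018,-0.006,0,0,0],[0,0.0022,-0.006,0,0,0],[0,0.0026,-0.0058,0,0,0],[0,0.003,-0.0056,0,0,0]]'
```

```text
time: 10.25
ee_pos: [0.4854, 0.1489, 0.1476]
tcp_rot: [179.9, -0.1, 75.5]
wrist_force: [3.1, 0.3, -6.1]
opening: 0.0088
```

```bash
python3 -m handwheel '[[0,0.0034,-0.0053,0,0,0],[0,0.0037,-0.0051,0,0,0],[0,0.004,-0.0049,0,0,0],[0,0.0043,-0.0047,0,0,0],[0,0.0046,-0.0043,0,0,0],[0,0.0049,-0.004,0,0,0],[0,0.0052,-0.0037,0,0,0],[0,0.0054,-0.0034,0,0,0]]'
python3 -m handwheel '[[0,0.0056,-0.003,0,0,0],[0,0.0058,-0.0026,0,0,0],[0,0.006,-0.0022,0,0,0],[0,0.006,-0.0019,0,0,0],[0,0.0062,-0.0014,0,0,0],[0,0.0063,-0.001,0,0,0],[0,0.0063,-0.0006,0,0,0],[0,0.0063,-0.0003,0,0,0]]'
python3 - <<'E'
from workcell import cams
import cv2
cv2.imwrite("pics/s3.png",cams.camera("scene")["img"][80:230,180:360,::-1].repeat(4,0).repeat(4,1))
E
```

```text
time: 10.92
ee_pos: [0.5184, 0.1407, 0.1848]
tcp_rot: [180.0, -0.1, 75.6]
wrist_force: [-6.1, 1.0, 5.5]
opening: 0.0086
time: 11.58
ee_pos: [0.5669, 0.1285, 0.1968]
tcp_rot: [179.9, -0.1, 75.6]
wrist_force: [-2.2, 5.1, -1.6]
opening: 0.0091
```

View pics/s3.png

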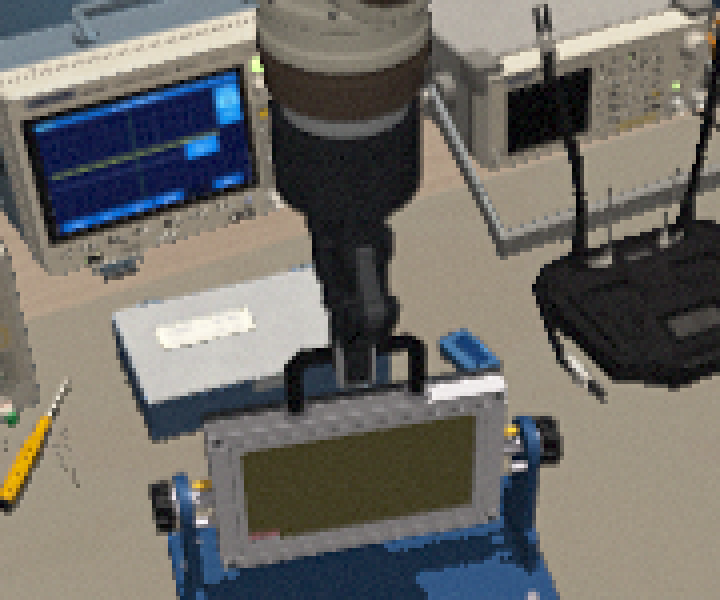

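The frame stands upright, with the handle bar held at (357,355) in the crop and the board and shut lid in place. Next is the second half.

```bash
python3 -m handwheel '[[0,0.0063,0.0003,0,0,0],[0,0.0063,0.0006,0,0,0],[0,0.0063,0.001,0,0,0],[0,0.0062,0.0014,0,0,0],[0,0.006,0.0019,0,0,0],[0,0.006,0.0022,0,0,0],[0,0.0058,0.0026,0,0,0],[0,0.0056,0.003,0,0,0]]'
python3 -m handwheel '[[0,0.0054,0.0034,0,0,0],[0,0.0052,0.0037,0,0,0],[0,0.0049,0.004,0,0,0],[0,0.0046,0.0043,0,0,0],[0,0.0043,0.0047,0,0,0],[0,0.004,0.0049,0,0,0],[0,0.0037,0.0051,0,0,0],[0,0.0034,0.0053,0,0,0]]'
python3 -m handwheel '[[0,0.003,0.0056,0,0,0],[0,0.0026,0.0058,0,0,0],[0,0.0022,0.006,0,0,0],[0,0.0018,0.006,0,0,0],[0,0.0015,0.006,0,0,0],[0,0.001,0.006,0,0,0],[0,0.0005,0.005,0,0,0],[0,0.0003,0.004,0,0,0]]'
```

```text
time: 12.3
ee_pos: [0.6141, 0.1163, 0.1831]
tcp_rot: [179.9, -0.1, 75.6]
wrist_force: [-1.2, 5.4, 3.8]
opening: 0.0089
time: 12.97
ee_pos: [0.6484, 0.1073, 0.1473]
tcp_rot: [179.9, -0.1, 75.6]
wrist_force: [-1.1, 3.9, 2.9]
opening: 0.0087
time: 13.63
ee_pos: [0.6613, 0.104, 0.1028]
tcp_rot: [179.8, -0.1, 75.6]
wrist_force: [3.5, 4.6, 4.2]
opening: 0.0089
```

```bash
python3 -m handwheel '[[0,0,0.002,0,0,0],[0,0,0.002,0,0,0],[0,0,0.001,0,0,0],[0,0,0.001,0,0,0],[0,0,0,0,0,0],[0,0,0,0,0,0],[0,0,0,0,0,0],[0,0,0,0,0,0]]'
```

```text
time: 14.3
ee_pos: [0.6616, 0.1039, 0.0972]
tcp_rot: [179.8, -0.1, 75.5]
wrist_force: [4.6, 4.7, 1.1]
opening: 0.0091
```

```bash
python3 -m handwheel '[[0,0,0.001,0,0,0],[0,0,0.001,0,0,0],[0,0,0.001,0,0,0],[0,0,0.001,0,0,0],[0,0,0,0,0,0],[0,0,0,0,0,0],[0,0,0,0,0,0],[0,0,0,0,0,0]]'
```

```text
time: 14.97
ee_pos: [0.6616, 0.1039, 0.0951]
tcp_rot: [179.7, -0.1, 75.5]
wrist_force: [-1.7, 3.2, 12.7]
opening: 0.0088
```

```bash
python3 -m handwheel '[[0,0,0,0,0,0],[0,0,0,0,0,0],[0,0,0,0,0,0],[0,0,0,0,0,0],[0,0,0,0,0,0],[0,0,0,0,0,0],[0,0,0,0,0,0],[0,0,0,0,0,0]]' -0.3
python3 -m handwheel '[[0,0,-0.005,0,0,0],[0,0,-0.01,0,0,0],[0,0,-0.02,0,0,0],[0,0,-0.02,0,0,0],[0,0,-0.02,0,0,0],[0,0,-0.03,0,0,0],[0,0,-0.03,0,0,0],[0,0,-0.03,0,0,0]]'
python3 -m handwheel '[[-0.03,-0.01,-0.01,0,0,0],[-0.03,-0.01,0,0,0,0],[-0.03,-0.01,0,0,0,0],[-0.03,-0.01,0,0,0,0],[-0.03,-0.01,0,0,0,0],[-0.03,-0.01,0,0,0,0],[-0.03,-0.01,0,0,0,0],[0,0,0,0,0,0]]'
python3 - <<'E'
from workcell import cams
from h import *
a=np.radians(-14.1);u=np.array([np.cos(a),np.sin(a)]);v=np.array([-u[1],u[0]])
for n in("top","scene"):
    c=cams.camera(n);P=cloud(c);im=c["img"].astype(int)
    s=P[...,:2]@u;t=P[...,:2]@v;z=P[...,2]
    for k,m in(("frame",(z>.08)&(z<.135)&(abs(t-.262)<.087)&(s>.46)&(s<.58)),("board",(z>.07)&(z<.135)&(abs(t-.262)<.06)&(s>.485)&(s<.55)),("bar",(z>.07)&(z<.13)&(abs(t-.262)<.028)&(s>.6)&(s<.63)),("low",(z>.06)&(z<.09)&(abs(t-.262)<.1)&(s>.44)&(s<.58))):
        if m.sum()<4: print(n,k,m.sum());continue
        A=np.c_[s[m]-.518,t[m]-.262,np.ones(m.sum())];q=np.linalg.lstsq(A,z[m],rcond=None)[0];print(n,k,m.sum(),"z",q.round(4),"med",np.median(z[m]).round(4),"s",np.percentile(s[m],[2,98]).round(4))
    if n=="scene": cv2.imwrite("pics/s4.png",im[110:260,180:360,::-1].repeat(4,0).repeat(4,1))
    else: cv2.imwrite("pics/t4.png",im[140:260,140:440,::-1].repeat(2,0).repeat(2,1))
E
```

```text
time: 15.63
ee_pos: [0.6605, 0.1038, 0.093]
tcp_rot: [179.9, -0.0, 75.5]
wrist_force: [0.4, 0.2, -0.4]
opening: 0.0297
time: 16.3
ee_pos: [0.6597, 0.1037, 0.2606]
tcp_rot: [179.8, -0.1, 75.6]
wrist_force: [0.4, -0.1, 0.4]
opening: 0.0298
time: 16.97
ee_pos: [0.5375, -0.0856, 0.2699]
tcp_rot: [179.8, 0.0, 75.4]
wrist_force: [-0.9, -0.4, 0.5]
opening: 0.0296
top frame 3568 z [ 0.0037 -0.0007  0.1045] med 0.1038 s [0.4635 0.5748]
top board 1359 z [0.0054 0.0003 0.1019] med 0.102 s [0.4866 0.5488]
top bar 98 z [-0.0288  0.0099  0.1072] med 0.1043 s [0.6117 0.6211]
top low 0
scene frame 2602 z [0.0119 0.0024 0.1049] med 0.1037 s [0.4605 0.5713]
scene board 928 z [0.0011 0.001  0.1025] med 0.1025 s [0.4861 0.5486]
scene bar 82 z [ 0.4196 -0.0008  0.0647] med 0.1047 s [0.6072 0.6164]
scene low 7 z [0.004  0.0062 0.0897] med 0.0897 s [0.4567 0.4632][ WARN:0@0.760] global loadsave.cpp:1063 imwrite_ Unsupported depth image for selected encoder is fallbacked to CV_8U.
```

View pics/s4.png

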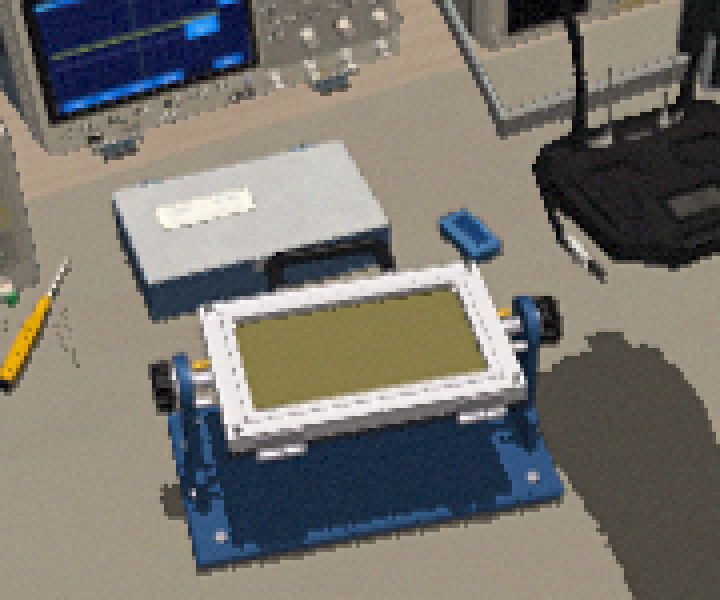

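View pics/t4.png

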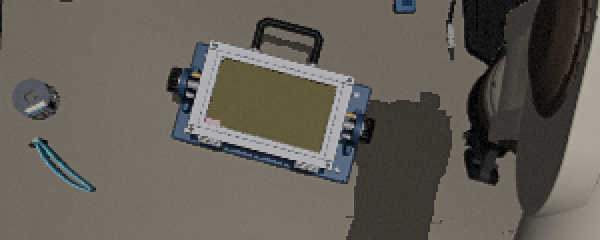

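The frame is over and level, with the board's bare underside showing flat in the window. The gripper is clear and the spool is unmoved, so I hand it in.

```bash
python3 -c "
from workcell import order,monitor
print(monitor.get_obs()['time']);print(order.job_done())"
```

```text
17.0667
the job is handed in; nothing more can be done
None
```

I shut the lid from behind with closed fingers, pinched the bow handle and swung the frame over to its end stop. Then I let go, backed away and handed the job in at 17.1 s of the 56 s allowed; no verdict is reported.

**Lid shut, frame level:** the lid stopped firmly at about 20 N on the press. Both cameras then measured its outer face as level to 0.003, at 112–113 mm height.

**Frame turned over:** the end stop pushed back with about 13 N before I released. Afterwards the top camera measured the frame level to 0.004 and the board to 0.005 with its bare underside up. The scene camera gave 0.012 for the frame and 0.001 for the board. The tilt fit on the thin handle bar in the scene view was unreliable (0.42 from only 82 points), so I ignored it. The bar's height still read about 105 mm.

**Gripper:** it was clear of everything at hand-in, with wrist force around 1 N.

**Not checked directly:**
- **Lid after the turn:** it is hidden underneath. I took it as shut because the board lies flat and nothing touched the lid during the turn.
- **Bystanders:** I saw the spool in place at the end but did not re-measure it. The bottle and cutters were behind the arm in the last view, but no move came near them at bench height.

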